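# Snap the lid of a food pan shut all round

### The arm

A 6-joint arm with a two-finger parallel gripper is mounted at the origin on the work surface. World frame = base frame: x ahead of the robot, y to its left, z up, the work surface at z = 0. Lengths are in m, angles in rad, forces in N, time in s.
With the tool pointing down it reaches from about 0.425 to 0.925 m from the base axis. Payload 12.5 kg.
Tool frame: the origin (TCP) lies midway between the tips of the shut fingers; the grasp point (between the pads) lies 19 mm behind it; z points along the fingers, y is the direction in which the jaws open and shut (so a half turn about z gives the same grasp; the last joint's range is limited). The gripper opens to 85 mm and grips with 20 to 120 N. Pads are 22 mm wide; open, the fingers measure 114 mm over their backs; the gripper's body (76 mm by 85 mm) begins 54 mm behind the grasp point. The pads swing forward as they close: fully open they stand 13 mm farther back than shut.
Start: joints at [-1.222, 0.491, 1.559, -0, 1.092, -0.106], TCP at [0.275, -0.561, 0.231] pointing down, gripper open.
Joint ranges: [-3.1, 3.1], [-0.84, 2.19], [0.05, 2.79], [-1.13, 4.28], [0.06, 2.93], [-2.69, 2.69]. Speed limits (rad/s): [2.22, 2.22, 2.79, 3.14, 3.14, 3.14].

### API

Orientations are given as a unit quaternion [x, y, z, w].
In Python, from bench import get_state, viewer, ticket, models gives the robot as it stands.
- The arm moves only by the shell command python3 -m creep 'ROWS'. ROWS is a JSON object of lists of equal length, an entry for each row: "slide": the shift along the tool's x, y, z each as a share of 0.025 m, from -1 to 1, a list of three; "rotation": the turn, a rotation vector about the tool's x, y, z each as a share of 5 degrees, from -1 to 1, a list of three; "claw": the gripper command: -1 is fully open, 1 is shut, values between are in proportion. In form: {"slide": [[x, y, z], ...], "rotation": [[wx, wy, wz], ...], "claw": [claw, ...]}. A call has 1 to 5 rows; each row shifts and turns the pose as measured when the row begins, along the tool's axes as they then stand; what a row does not reach is not made up. A row lasts 1/10 s, in which the tool goes at most 50 mm and 8.59 degrees, less where a joint would pass 70% of its speed; a pose out of reach is approached as far as the arm can. A call with a number of a shift or a turn outside -1 to 1 is refused whole. A call with a gripper value outside its range is refused whole. The fingers move at their own pace and stop on an object; the grip force is fixed at half the most. Time passes only in rows, so rows that do not move let the fingers close. It gives the time, the measured TCP pose, the force and the opening at its end, in the units of the state.
- get_state(): the state, without advancing time (a new reading comes with each control period).
- viewer.camera(name): name is "scene" or "top" or "wrist"; returns a dict with "pixels" (384x512x3 uint8, blue, green, red), "fx", "fy", "cx", "cy" (pixels), "extrinsics" (4x4, takes a point from camera to world coordinates); the wrist camera has in their place "mount" (4x4, takes a point from camera to tool coordinates, whose origin is the TCP and whose axes are the flange's). Camera axes: x right, y down, z forward; pixel columns grow to the right and rows downward; lengths in m; the calibration is good to about 2 mm. A picture is of the moment at which its call begins: read the wrist's pose just before it. There is no depth.
- ticket.hand_in(): hands the job in, once; it reports no verdict.
Trained networks look in the newest picture that a camera, given by its name, has taken for a name from the list of things; names that differ only in an ending like _2 or _b are one class to them, and where a whole thing is asked for, a point or a joint stands for the part that bears it (a point fixed in the world has none). Each returns a list of dicts, best first, with "score" (0 to 1); they miss things now and then, are a little off and sometimes report something else, mostly with a low value. They report only what shows in the picture. A call takes as long as a camera call.
- models.masks_of(camera, query): "region" (384x512 bool, what is visible of it).
- models.spot_point(camera, query): "at" ([x, y, z] in m, in the coordinates of the camera as it stood for that picture, good to about 4 mm: a listed point, or the origin of a listed thing).
The state is a dict: "t": time; "joints": joint angles; "qvel": joint speeds; "joint_torque": joint torques, N m; "tool_pos": TCP position; "tool_rot": TCP orientation; "wrist_force": force on the tool from outside, world axes, zero at the start; "moment": the same for the moment, N m; "gripper_width": opening from 0.0 (shut) to 1.0 (fully open).
Only numpy, scipy, OpenCV 4.12 (cv2) and the standard library are available. Lean on these libraries where they do the work, as an engineer would, in place of code of your own. Each camera call takes 0.05 s, during which the arm holds its last target.

### The job

The lid of the small steel food pan lies in place, but the four sections of its rim still stand up. Press around the rim, section by section, until all four have clicked down flush. Press firmly but without crushing the lid, do not lift, tip or shift the pan, and leave the mug, bottle and spatula as they are.

Things in the scene. Friction and masses are not known exactly. Their poses are not given: they have to be found in the camera images.
- pan: steel food pan, 1.4 to 2.4 kg, loose, with white plastic clip-on lid lying on it. Origin: centre of underside; x, y along the lid's sides, z up. Body 150 x 136 mm; lid 190 (x) x 176 (y) mm: sunken fixed middle 104 mm above the bench, fixed 28 mm corner pieces 108 mm, between them four hinged rim sections 30 mm wide. Pressing the middle or corners closes nothing.
- press_far (a point): middle of the upper face of the 112 mm long rim section at the +x end of the pan, 22 mm out from its hinge line, 8 mm in from its outer edge; moves with it: 115 mm above the bench raised, 108 mm shut (outer edge 118 raised). Pressed straight down it resists with 6 to 9 N at first, past half-way snaps shut and stops hard; let go earlier, it springs back. Shut, it stays shut.
- sec_far (a joint): hinge of that section (+x end of the pan), rad: 0 raised (20 degrees up), 0.35 clicked shut and flush. The hinge line is the section's inner edge, next to the lid's sunken middle
- press_left (a point): middle of the upper face of the 126 mm long rim section at the +y side of the pan, 22 mm out from its hinge line, 8 mm in from its outer edge; moves with it: 115 mm above the bench raised, 108 mm shut (outer edge 118 raised). Pressed straight down it resists with 6 to 9 N at first, past half-way snaps shut and stops hard; let go earlier, it springs back. Shut, it stays shut.
- sec_left (a joint): hinge of that section (+y side of the pan), rad: 0 raised (20 degrees up), 0.35 clicked shut and flush. The hinge line is the section's inner edge, next to the lid's sunken middle
- press_near (a point): middle of the upper face of the 112 mm long rim section at the -x end of the pan, 22 mm out from its hinge line, 8 mm in from its outer edge; moves with it: 115 mm above the bench raised, 108 mm shut (outer edge 118 raised). Pressed straight down it resists with 6 to 9 N at first, past half-way snaps shut and stops hard; let go earlier, it springs back. Shut, it stays shut.
- sec_near (a joint): hinge of that section (-x end of the pan), rad: 0 raised (20 degrees up), 0.35 clicked shut and flush. The hinge line is the section's inner edge, next to the lid's sunken middle
- press_right (a point): middle of the upper face of the 126 mm long rim section at the -y side of the pan, 22 mm out from its hinge line, 8 mm in from its outer edge; moves with it: 115 mm above the bench raised, 108 mm shut (outer edge 118 raised). Pressed straight down it resists with 6 to 9 N at first, past half-way snaps shut and stops hard; let go earlier, it springs back. Shut, it stays shut.
- sec_right (a joint): hinge of that section (-y side of the pan), rad: 0 raised (20 degrees up), 0.35 clicked shut and flush. The hinge line is the section's inner edge, next to the lid's sunken middle
- mug: steel mug, 72 mm across, 85 mm high, handle at its +y; bystander. Origin: centre of its underside
- bottle: clear plastic bottle with black cap, 52 mm across, 150 mm high; bystander. Origin: centre of its underside
- spatula: spatula lying flat on the bench along its own x; bystander. Origin: on its underside

How it is judged:
At the end, for the whole second after the job is handed in: All four rim sections are clicked shut (each hinge past 0.31 of 0.35 rad); the pan stands level and at rest within 30 mm of where it started; mug and bottle stand upright and mug, bottle and spatula are within 30 mm of where they started (value of joint each of sec_far, sec_left, sec_near, sec_right above 0.31 rad and distance of each of pan, mug, bottle, spatula from where it was at the start of the episode below 0.03 m and angle between pan's own z axis and vertical below 0.05 rad and linear speed of pan below 0.02 m/s and angle between each of mug, bottle's own z axis and vertical below 0.1 rad); the robot touches nothing.
It fails at once if the pan is lifted or tipped (height (world z) of pan above 0.012 m or angle between pan's own z axis and vertical above 0.12 rad).
It fails at once if the pan is shifted by more than 30 mm (distance of pan from where it was at the start of the episode above 0.03 m).
It fails at once if the lid is crushed (pressed with over 90 N) (contact force between any of the fingers, the arm and pan above 90 N).
It fails at once if the mug, bottle or spatula is moved by more than 30 mm (distance of any of mug, bottle, spatula from where it was at the start of the episode above 0.03 m).
It also fails if it takes over 51 s, if anything falls off the work surface, if the arm or the gripper's body presses on something with over 40 N, if the wrist force passes 120 N, or if a joint passes its speed limit or range.

## Working session

There is one attempt and no reset: what is moved stays moved. The work goes in short steps, Python scripts to look and compute and a shell command to move; the robot and the scene stay as the last step left them, time stands still between calls to the robot, and variables do not carry over. Pictures are saved under pics/ and viewed, and the job is handed in when it is done.

```bash
mkdir -p pics; cat > h.py <<'E'
import numpy as np,cv2
from scipy.spatial.transform import Rotation as R
from bench import get_state, viewer, ticket, models
def world(c,p):
    return (np.array(c["extrinsics"])@np.r_[p,1])[:3]
E
python3 - <<'E'
from h import *
s=get_state(); print(s)
for n in ["scene","top"]:
    c=viewer.camera(n); cv2.imwrite(f"pics/{n}0.png",c["pixels"])
    print(n,np.round(np.array(c["extrinsics"]),3).tolist())
    for q in ["pan","press_far","press_left","press_near","press_right","mug","bottle","spatula"]:
        for r in models.spot_point(n,q)[:2]: print(q,round(r["score"],2),np.round(world(c,r["at"]),4))
E
```

```text
{'t': 0.0, 'joints': array([-1.22160418e+00,  4.91566140e-01,  1.55947290e+00, -3.74314955e-06,
        1.09170613e+00, -1.05581143e-01]), 'qvel': array([-2.94473110e-04,  1.59570541e-04, -1.39557365e-03, -3.49132962e-05,
        1.61620148e-03,  1.61252048e-03]), 'joint_torque': array([ 1.79378709e-03, -6.18438292e+01, -2.61591822e+01, -5.68910525e-05,
        4.02498990e-03,  2.85126013e-06]), 'tool_pos': array([ 0.27448493, -0.5612355 ,  0.23071558]), 'tool_rot': array([ 9.74258499e-01,  2.25433018e-01, -7.16662690e-05, -5.71788710e-04]), 'wrist_force': array([-0.03136436,  0.37974333, -1.46913698]), 'moment': array([ 0.00426477,  0.0212971 , -0.03678267]), 'gripper_width': 0.9988178816659139}
scene [[-0.624, 0.58, -0.523, 1.165], [0.782, 0.468, -0.412, 0.474], [0.006, -0.666, -0.746, 0.847], [0.0, 0.0, 0.0, 1.0]]
pan 0.88 [ 0.5461 -0.1916 -0.0017]
press_far 0.73 [ 0.6218 -0.2237  0.1165]
press_left 0.71 [ 0.5774 -0.1129  0.1178]
press_near 0.68 [ 0.4662 -0.1492  0.1121]
press_near 0.53 [ 0.5762 -0.1177  0.1188]
press_right 0.77 [ 0.5097 -0.255   0.1155]
mug 0.83 [0.6637 0.002  0.002 ]
bottle 0.85 [ 6.960e-01 -2.751e-01  2.000e-04]
bottle 0.41 [ 0.6209 -0.2237  0.1154]
spatula 0.56 [ 0.4721 -0.408  -0.0014]
top [[0.011, -0.998, 0.062, 0.564], [-1.0, -0.011, 0.001, 0.067], [0.0, -0.062, -0.998, 0.957], [0.0, 0.0, 0.0, 1.0]]
pan 0.9 [ 5.458e-01 -1.881e-01 -2.000e-04]
press_far 0.73 [ 0.622 -0.223  0.111]
press_left 0.73 [ 0.579  -0.1141  0.1154]
press_left 0.54 [ 0.4733 -0.4082 -0.0035]
press_near 0.74 [ 0.4652 -0.1501  0.1149]
press_near 0.28 [ 0.5128 -0.2554  0.1145]
press_right 0.78 [ 0.5104 -0.2537  0.1134]
mug 0.57 [ 0.6663  0.0022 -0.0048]
mug 0.25 [ 0.4721 -0.4069 -0.0029]
bottle 0.86 [ 0.6935 -0.2817 -0.0022]
spatula 0.79 [ 0.471  -0.41   -0.0046]
```

View pics/scene0.png

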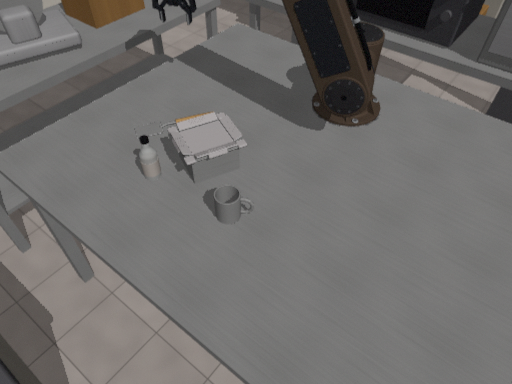

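View pics/top0.png

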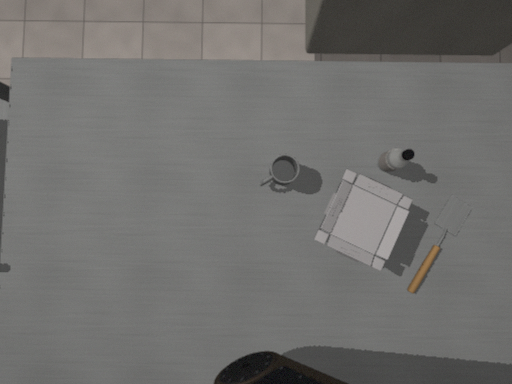

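The scene picture shows the pan around (205,145), with the bottle at (150,160), the mug at (228,205) and the spatula behind the pan. The top view agrees: lid centre at about (365,220). The networks' points from both cameras agree to a few mm, and their heights are about 0.115 m. I take the pan centre as (0.544, -0.1855) and its yaw as -25.5°.

I'll shut the fingers and travel to the right section first.

```bash
cat >> h.py <<'E'
P={"right":(0.5096,-0.2577),"near":(0.4655,-0.148),"left":(0.5784,-0.1133),"far":(0.6225,-0.223)}
def to(name,z):
    s=get_state(); M=R.from_quat(s["tool_rot"]).as_matrix()
    print(s["t"],np.round(s["tool_pos"],4),"F",np.round(s["wrist_force"],1),"slide units",np.round(M.T@(np.r_[P[name],z]-s["tool_pos"])/0.025,2),"w",round(s["gripper_width"],2))
E
python3 -m creep '{"slide":[[1,-0.5,0],[1,-0.5,0],[1,-0.5,0],[1,-0.5,0],[1,-0.5,0]],"rotation":[[0,0,0],[0,0,0],[0,0,0],[0,0,0],[0,0,0]],"claw":[1,1,1,1,1]}'
python3 -m creep '{"slide":[[1,-0.5,0],[1,-0.5,0],[1,-0.5,0],[1,-0.5,0],[1,-0.5,0]],"rotation":[[0,0,0],[0,0,0],[0,0,0],[0,0,0],[0,0,0]],"claw":[1,1,1,1,1]}'
python3 -c "from h import *;to('right',0.14)"
```

```text
t: 1.4
tool_pos: [0.36, -0.4494, 0.2308]
tool_rot: [0.975, 0.223, -0.0, 0.0]
wrist_force: [0.0, 0.6, 0.4]
gripper_width: 0.148
t: 1.9
tool_pos: [0.4485, -0.334, 0.2312]
tool_rot: [0.975, 0.223, 0.0, 0.001]
wrist_force: [0.7, -0.6, 0.3]
gripper_width: 0.0
1.9 [ 0.4485 -0.334   0.2312] F [ 0.7 -0.6  0.3] slide units [ 3.53 -1.7   3.65] w 0.0
```

```bash

python3 -m creep '{"slide":[[1,-0.5,0],[1,-0.5,0.5],[1,-0.5,0.8],[0.5,-0.2,0.8],[0,0,0.8]],"rotation":[[0,0,0],[0,0,0],[0,0,0],[0,0,0],[0,0,0]],"claw":[1,1,1,1,1]}'
python3 -c "from h import *;to('right',0.125)"
```

```text
t: 2.4
tool_pos: [0.5144, -0.2526, 0.1599]
tool_rot: [0.975, 0.224, 0.003, 0.004]
wrist_force: [-0.3, -0.6, -0.5]
gripper_width: 0.001
2.4 [ 0.5144 -0.2526  0.1599] F [-0.3 -0.6 -0.5] slide units [-0.27  0.09  1.39] w 0.0
```

```bash

python3 -m creep '{"slide":[[-0.2,0.1,0.7],[-0.1,0,0.5],[0,0,0]],"rotation":[[0,0,0],[0,0,0],[0,0,0]],"claw":[1,1,1]}'
python3 - <<'E'
from h import *
to('right',0.115)
c=viewer.camera("wrist");cv2.imwrite("pics/w1.png",c["pixels"])
c=viewer.camera("scene");cv2.imwrite("pics/s1.png",cv2.resize(c["pixels"][60:240,80:320],(800,600)))
E
```

```text
t: 2.7
tool_pos: [0.5087, -0.2569, 0.1264]
tool_rot: [0.974, 0.225, 0.002, 0.002]
wrist_force: [0.3, -0.1, 0.3]
gripper_width: 0.002
2.7 [ 0.5087 -0.2569  0.1264] F [ 0.3 -0.1  0.3] slide units [0.02 0.04 0.46] w 0.0
```

View pics/w1.png

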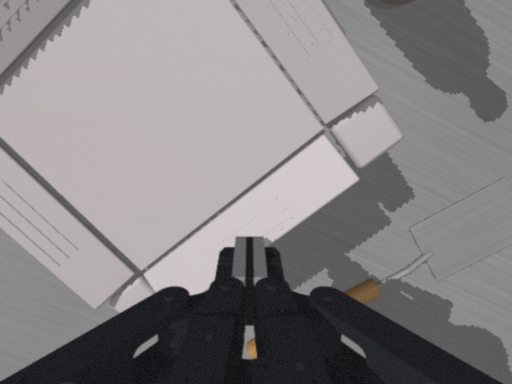

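View pics/s1.png

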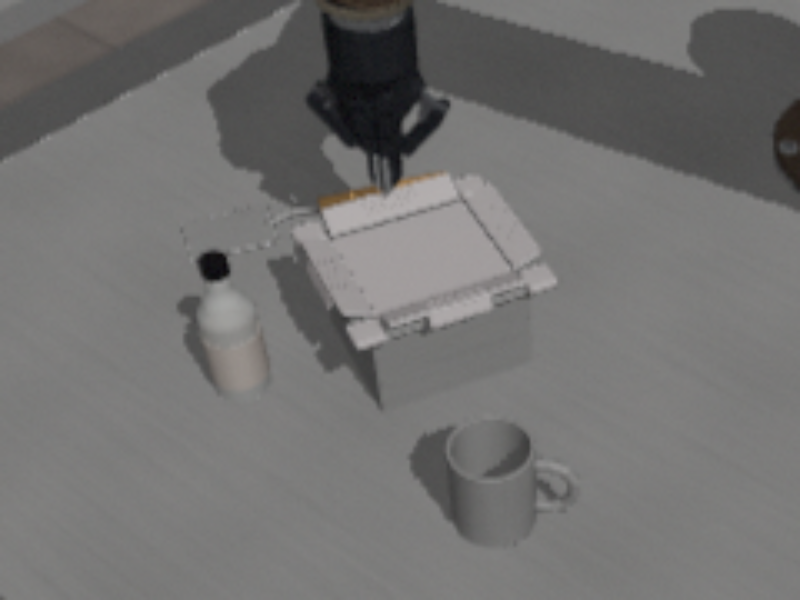

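The wrist view has the fingertips at (250,240), over the outer part of the right section. The scene view shows the same, with the tips at (385,185) just above that rim. I'll press gently now.

```bash

python3 -m creep '{"slide":[[0,0,0.3],[0,0,0.2],[0,0,0.15]],"rotation":[[0,0,0],[0,0,0],[0,0,0]],"claw":[1,1,1]}'
```

```text
t: 3.1
tool_pos: [0.5106, -0.2584, 0.1137]
tool_rot: [0.974, 0.225, 0.004, 0.005]
wrist_force: [-0.7, -0.9, 2.7]
gripper_width: -0.003
```

```bash

python3 -m creep '{"slide":[[0,0,0.15],[0,0,0.15]],"rotation":[[0,0,0],[0,0,0]],"claw":[1,1]}'
python3 -m creep '{"slide":[[0,0,0.15]],"rotation":[[0,0,0]],"claw":[1]}'
```

```text
t: 3.3
tool_pos: [0.5111, -0.2589, 0.1072]
tool_rot: [0.974, 0.225, 0.005, 0.006]
wrist_force: [-14.4, 5.9, 53.4]
gripper_width: 0.003
t: 3.4
tool_pos: [0.5112, -0.259, 0.1069]
tool_rot: [0.974, 0.226, 0.005, 0.007]
wrist_force: [-21.9, 9.1, 70.6]
gripper_width: -0.003
```

It's on its hard stop at 70 N, so it should be shut. I'll lift off and move to the near section.

```bash

python3 -m creep '{"slide":[[0,0,-0.5],[0,0,-0.8],[0,0,-0.3]],"rotation":[[0,0,0],[0,0,0],[0,0,0]],"claw":[1,1,1]}'
python3 - <<'E'
from h import *
to('near',0.140)
n="top";c=viewer.camera(n);cv2.imwrite("pics/t2.png",cv2.resize(c["pixels"][150:300,260:460],(800,600),interpolation=2))
for q in ["pan","press_near","press_right"]:
    for r in models.spot_point(n,q)[:2]: print(q,round(r["score"],2),np.round(world(c,r["at"]),4))
E
```

```text
t: 3.7
tool_pos: [0.5106, -0.2583, 0.1487]
tool_rot: [0.974, 0.226, 0.006, 0.007]
wrist_force: [0.1, 0.4, -0.2]
gripper_width: -0.0
3.7 [ 0.5106 -0.2583  0.1487] F [ 0.1  0.4 -0.2] slide units [ 0.32 -4.76  0.27] w -0.0
pan 0.71 [ 0.5468 -0.1843  0.0015]
press_near 0.86 [ 0.4675 -0.1502  0.114 ]
press_right 0.67 [ 0.5097 -0.2576  0.1043]
```

View pics/t2.png

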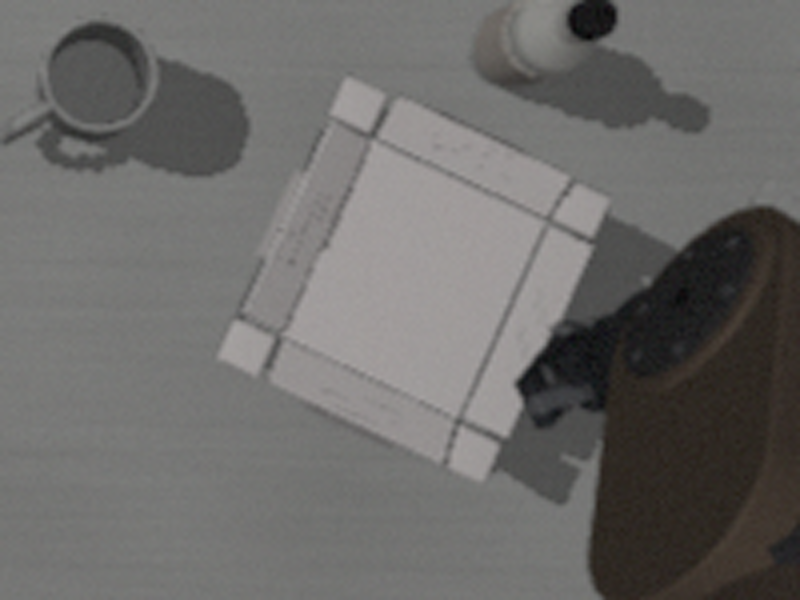

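The top view shows the right section, near (530,330), flush with its corner pieces, and the pan hasn't moved. The near section at (350,390) is next.

```bash

python3 -m creep '{"slide":[[0.1,-1,0],[0.1,-1,0],[0.1,-1,0],[0,-1,0],[0,-0.8,0]],"rotation":[[0,0,0],[0,0,0],[0,0,0],[0,0,0],[0,0,0]],"claw":[1,1,1,1,1]}'
python3 -c "from h import *;to('near',0.125)"
```

```text
t: 4.4
tool_pos: [0.4615, -0.1446, 0.1392]
tool_rot: [0.975, 0.224, 0.002, 0.004]
wrist_force: [-0.1, 0.6, 0.0]
gripper_width: -0.002
4.4 [ 0.4615 -0.1446  0.1392] F [-0.1  0.6  0. ] slide units [0.08 0.19 0.57] w -0.0
```

```bash

python3 -m creep '{"slide":[[0.1,0.2,0.3],[0,0,0.3],[0,0,0.3],[0,0,0.1]],"rotation":[[0,0,0],[0,0,0],[0,0,0],[0,0,0]],"claw":[1,1,1,1]}'
python3 -c "from h import *;to('near',0.108)"
```

```text
t: 4.8
tool_pos: [0.4647, -0.1467, 0.1104]
tool_rot: [0.974, 0.225, 0.0, 0.002]
wrist_force: [0.3, -0.0, -0.7]
gripper_width: 0.0
4.8 [ 0.4647 -0.1467  0.1104] F [ 0.3 -0.  -0.7] slide units [0.   0.06 0.09] w 0.0
```

```bash

python3 -m creep '{"slide":[[0,0.05,0.12]],"rotation":[[0,0,0]],"claw":[1]}'
python3 -m creep '{"slide":[[0,0,0.1]],"rotation":[[0,0,0]],"claw":[1]}'
```

```text
t: 4.9
tool_pos: [0.4652, -0.148, 0.107]
tool_rot: [0.974, 0.224, -0.0, 0.002]
wrist_force: [-12.3, 17.0, 56.7]
gripper_width: 0.0
t: 5.0
tool_pos: [0.4653, -0.1479, 0.1066]
tool_rot: [0.975, 0.224, 0.0, 0.002]
wrist_force: [-18.5, 14.0, 77.8]
gripper_width: -0.0
```

```bash

python3 -m creep '{"slide":[[0,0,-0.6],[0,0,-0.7],[1,0.15,0],[1,0.15,0],[1,0.15,0]],"rotation":[[0,0,0],[0,0,0],[0,0,0],[0,0,0],[0,0,0]],"claw":[1,1,1,1,1]}'
python3 -m creep '{"slide":[[1,0.15,0],[0.5,0.1,0],[0,0,0]],"rotation":[[0,0,0],[0,0,0],[0,0,0]],"claw":[1,1,1]}'
python3 - <<'E'
from h import *
to('left',0.125)
n="top";c=viewer.camera(n);cv2.imwrite("pics/t3.png",cv2.resize(c["pixels"][150:300,260:460],(800,600),interpolation=2))
E
```

```text
t: 5.5
tool_pos: [0.5391, -0.1277, 0.1416]
tool_rot: [0.975, 0.222, 0.001, 0.002]
wrist_force: [-0.2, 0.2, 0.7]
gripper_width: -0.004
t: 5.8
tool_pos: [0.5799, -0.1174, 0.1406]
tool_rot: [0.975, 0.222, 0.002, 0.003]
wrist_force: [-0.6, 0.6, -0.6]
gripper_width: -0.003
5.8 [ 0.5799 -0.1174  0.1406] F [-0.6  0.6 -0.6] slide units [ 0.01 -0.18  0.62] w -0.0
```

View pics/t3.png

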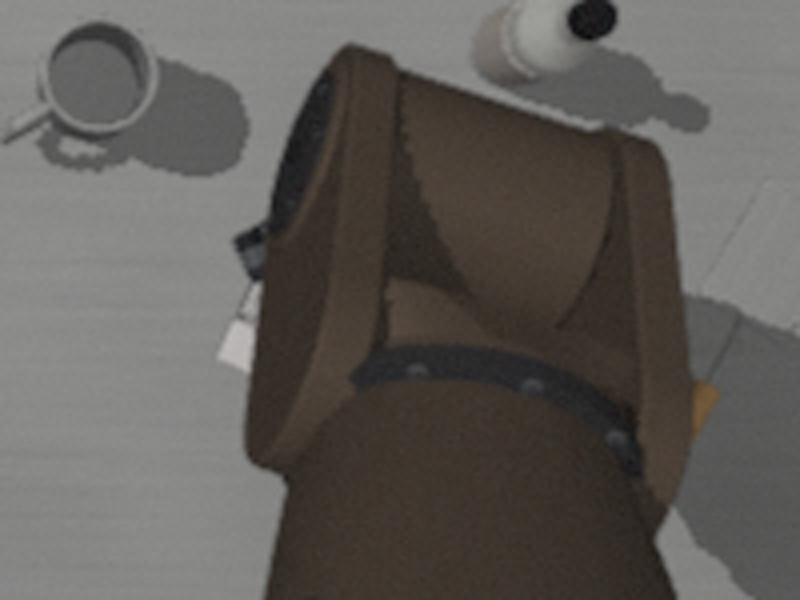

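The arm covers most of the top view, so I'll check the sections at the end. The force reading will guide the left press.

```bash

python3 -m creep '{"slide":[[0,-0.2,0.3],[0,0,0.3],[0,0,0.3],[0,0,0.1],[0,0,0.1]],"rotation":[[0,0,0],[0,0,0],[0,0,0],[0,0,0],[0,0,0]],"claw":[1,1,1,1,1]}'
python3 -c "from h import *;to('left',0.107)"
```

```text
t: 6.35
tool_pos: [0.5748, -0.1137, 0.1108]
tool_rot: [0.975, 0.221, 0.002, 0.002]
wrist_force: [-0.4, 0.0, -0.2]
gripper_width: -0.001
6.35 [ 0.5748 -0.1137  0.1108] F [-0.4  0.  -0.2] slide units [0.14 0.05 0.15] w -0.0
```

```bash

python3 -m creep '{"slide":[[0,0,0.12]],"rotation":[[0,0,0]],"claw":[1]}'
```

```text
t: 6.45
tool_pos: [0.5747, -0.1139, 0.1076]
tool_rot: [0.975, 0.22, 0.002, 0.003]
wrist_force: [-2.3, 2.3, 29.5]
gripper_width: 0.0
```

```bash

python3 -m creep '{"slide":[[0,0,0.08]],"rotation":[[0,0,0]],"claw":[1]}'
python3 -m creep '{"slide":[[0,0,-0.6],[0,0,-0.8],[0,1,0],[0,1,0],[0,1,0]],"rotation":[[0,0,0],[0,0,0],[0,0,0],[0,0,0],[0,0,0]],"claw":[1,1,1,1,1]}'
python3 -m creep '{"slide":[[0,1,0],[0,0.5,0],[0,0,0]],"rotation":[[0,0,0],[0,0,0],[0,0,0]],"claw":[1,1,1]}'
python3 - <<'E'
from h import *
to('far',0.125)
n="scene";c=viewer.camera(n);cv2.imwrite("pics/s3.png",cv2.resize(c["pixels"][60:240,80:320],(800,600)))
E
```

```text
t: 6.55
tool_pos: [0.5749, -0.1139, 0.1074]
tool_rot: [0.975, 0.22, 0.002, 0.003]
wrist_force: [-10.5, 6.5, 41.2]
gripper_width: 0.002
t: 7.05
tool_pos: [0.6065, -0.1814, 0.1451]
tool_rot: [0.975, 0.222, 0.001, 0.003]
wrist_force: [0.0, 0.3, -0.0]
gripper_width: 0.002
t: 7.35
tool_pos: [0.6233, -0.219, 0.1445]
tool_rot: [0.975, 0.221, 0.001, 0.003]
wrist_force: [-0.4, 0.3, 0.2]
gripper_width: -0.003
7.35 [ 0.6233 -0.219   0.1445] F [-0.4  0.3  0.2] slide units [-0.1   0.13  0.78] w -0.0
```

View pics/s3.png

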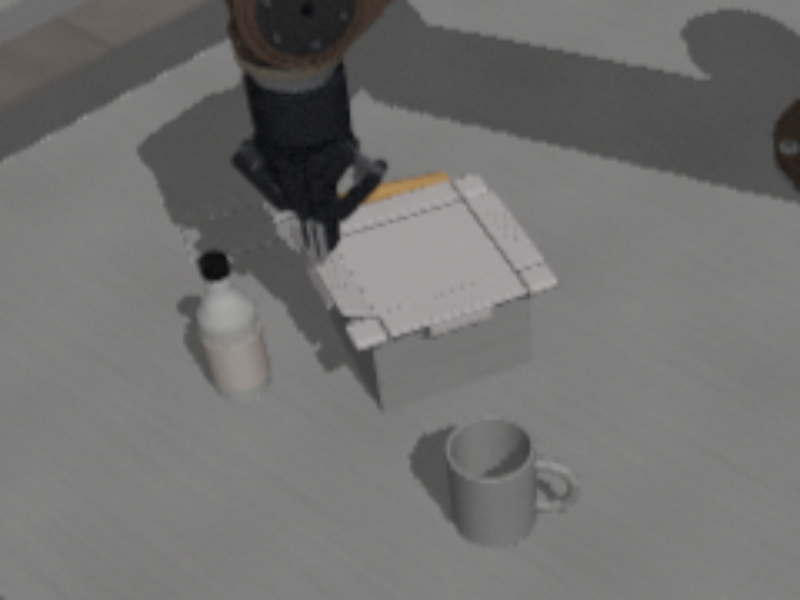

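The left, near and right sections look flush: the gaps seen earlier near (430,315) have closed. The tips stand over the far section at (315,250), and the bottle cap at (213,265) is clear.

```bash

python3 -m creep '{"slide":[[0,0.2,0.3],[0,0,0.3],[0,0,0.3],[0,0,0.2],[0,0,0.1]],"rotation":[[0,0,0],[0,0,0],[0,0,0],[0,0,0],[0,0,0]],"claw":[1,1,1,1,1]}'
python3 -c "from h import *;to('far',0.107)"
```

```text
t: 7.9
tool_pos: [0.6255, -0.2207, 0.1128]
tool_rot: [0.975, 0.222, 0.002, 0.004]
wrist_force: [-0.4, -1.3, 0.2]
gripper_width: -0.004
7.9 [ 0.6255 -0.2207  0.1128] F [-0.4 -1.3  0.2] slide units [-0.15  0.03  0.23] w -0.0
```

```bash

python3 -m creep '{"slide":[[-0.1,0,0.1],[0,0,0.1]],"rotation":[[0,0,0],[0,0,0]],"claw":[1,1]}'
python3 -m creep '{"slide":[[0,0,0.08]],"rotation":[[0,0,0]],"claw":[1]}'
```

```text
t: 8.1
tool_pos: [0.6229, -0.2213, 0.1076]
tool_rot: [0.975, 0.223, 0.002, 0.004]
wrist_force: [-8.2, 0.7, 29.8]
gripper_width: -0.006
t: 8.2
tool_pos: [0.6228, -0.2214, 0.1075]
tool_rot: [0.975, 0.223, 0.002, 0.004]
wrist_force: [-8.4, 3.5, 30.9]
gripper_width: -0.002
```

```bash

python3 -m creep '{"slide":[[0,0,-0.6],[0,0,-1],[0,0,-1],[0,0,-1],[0,0,-1]],"rotation":[[0,0,0],[0,0,0],[0,0,0],[0,0,0],[0,0,0]],"claw":[1,1,1,1,1]}'
python3 -m creep '{"slide":[[-1,1,0],[-1,1,0],[-1,1,0],[-1,1,0],[-1,1,0]],"rotation":[[0,0,0],[0,0,0],[0,0,0],[0,0,0],[0,0,0]],"claw":[1,1,1,1,1]}'
python3 -m creep '{"slide":[[-1,1,0],[-1,0.5,0],[-1,0.5,0],[-1,0.5,0],[-1,0,0]],"rotation":[[0,0,0],[0,0,0],[0,0,0],[0,0,0],[0,0,0]],"claw":[1,1,1,1,1]}'
python3 - <<'E'
from h import *
to('far',0.2)
for n,(a,b,e,f) in {"scene":(90,210,120,280),"top":(150,300,260,460)}.items():
    c=viewer.camera(n);cv2.imwrite(f"pics/{n}9.png",cv2.resize(c["pixels"][a:b,e:f],(800,600),interpolation=2))
    for q in ["pan","press_far","press_left","press_near","press_right","mug","bottle","spatula"]:
        for r in models.spot_point(n,q)[:1]: print(n,q,round(r["score"],2),np.round(world(c,r["at"]),4))
E
```

```text
t: 8.7
tool_pos: [0.6196, -0.2193, 0.2223]
tool_rot: [0.975, 0.223, -0.002, 0.001]
wrist_force: [-0.0, 0.5, 0.3]
gripper_width: -0.001
t: 9.2
tool_pos: [0.5615, -0.3866, 0.2269]
tool_rot: [0.974, 0.227, 0.0, 0.002]
wrist_force: [0.0, 0.5, 0.1]
gripper_width: 0.002
t: 9.7
tool_pos: [0.4723, -0.5035, 0.2243]
tool_rot: [0.974, 0.226, -0.001, -0.0]
wrist_force: [-0.1, 0.0, 0.3]
gripper_width: -0.004
9.7 [ 0.4723 -0.5035  0.2243] F [-0.1  0.   0.3] slide units [10.33 -7.43  0.96] w -0.0
scene pan 0.88 [ 0.5447 -0.1892  0.0011]
scene press_far 0.55 [ 0.6248 -0.2279  0.1107]
scene press_left 0.85 [ 0.5801 -0.1142  0.1121]
scene press_near 0.52 [ 0.4629 -0.1482  0.107 ]
scene mug 0.63 [6.639e-01 2.300e-03 3.000e-04]
scene bottle 0.71 [ 0.6935 -0.2749  0.0015]
scene spatula 0.83 [ 0.4721 -0.4065 -0.    ]
top pan 0.76 [ 0.5484 -0.1853 -0.0006]
top press_far 0.55 [ 0.6224 -0.2263  0.1028]
top press_left 0.88 [ 0.5828 -0.1137  0.1048]
top press_near 0.82 [ 0.4621 -0.1501  0.1059]
top press_right 0.94 [ 0.5103 -0.2556  0.1076]
top mug 0.86 [ 0.6642  0.0015 -0.0017]
top bottle 0.89 [ 0.6908 -0.2809 -0.0046]
top spatula 0.82 [ 0.4713 -0.4065 -0.0018]
```

View pics/scene9.png

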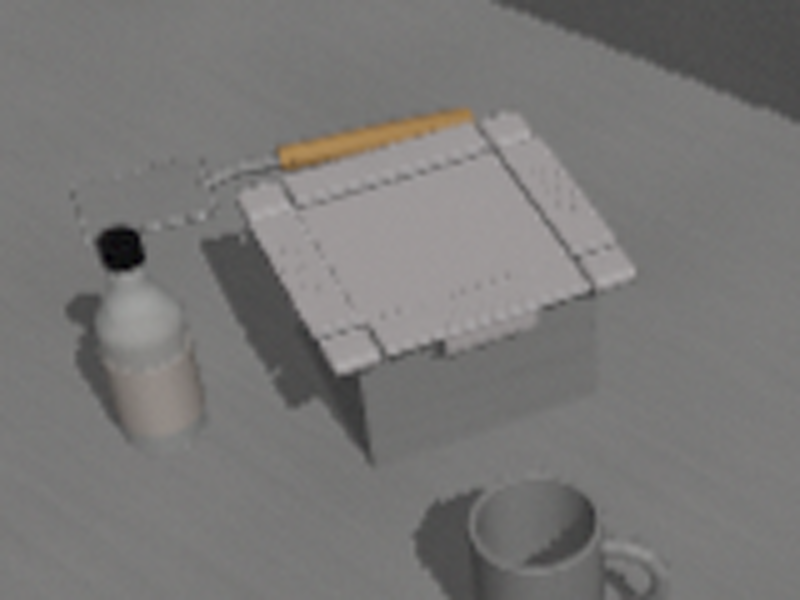

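View pics/top9.png

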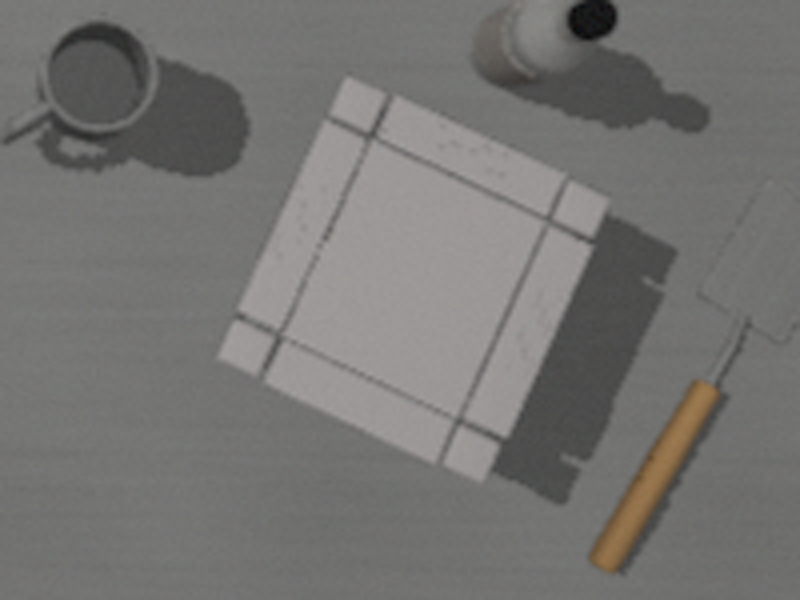

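Both views show all four sections in line with the corner pieces and evenly lit. In the top view the rim edges run straight from (350,80) to (605,205), (490,480) and (220,355). The pan and the other objects are where they were, so I'm handing in.

```bash
python3 -c "from h import *;print(ticket.hand_in(), get_state()['t'])"
```

```text
the job is handed in; nothing more can be done
the job is handed in; nothing more can be done
```

All four rim sections look clicked shut, and the job is handed in, at about 10.5 s of the 51 s allowed. I pressed each section straight down with closed fingers, in the order right, near, left, far. Each one stopped hard with the tip at about 107 mm.

- **Forces:** the highest vertical wrist forces were about 71 N (right), 78 N (near), 41 N (left) and 31 N (far). The lid limit is 90 N. The near press came closer to it than I needed, because I pushed one more step after it had already stopped.
- **Sections shut:** the last scene and top pictures show all four flush with the corner pieces. The networks put the press points at 103–112 mm high, which fits 108 mm shut within their error. The scene camera's estimates for left (112 mm) and far (111 mm) were on the high side, but the top camera gave 105 and 103 mm. The scene camera did not find the right section's press point, so that one rests on the top camera alone. I could not read the hinge angles directly.
- **Pan and other objects:** the pan, mug, bottle and spatula measured within about 5 mm of where they started, which is about the measuring noise. The arm was clear of everything with no wrist force when I handed in.

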